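Shut the incubator's gas valve

TASK

Push the cover of the gas valve box along its rails, off the valves, until it meets the far end stop; then push the red handle clockwise to its stop, so that the valve is fully shut. Slide the cover, do not lift it; leave the blue handle and the labware around the box as they are, and finish with the hand clear of everything.

Things in the scene. Friction and masses are not known exactly. Their poses are not given: they have to be found in the camera images.
- valve_box: fixed white gas valve box, 208 mm (x) by 543 mm (y); origin on the bench under the middle of its valve bay, y along its rails. The open bay (inside x -88 to 88, y -131 to 125 mm) holds two valves; y 125 to 389 mm is a closed grey housing 86 mm high. The 90 mm walls carry the sliding cover; guides and end stops reach 104 mm above the bench
- cover: loose pale blue metal cover plate 188 (x) x 262 (y) x 6 mm, about 0.4 kg, lying on the box's walls 90 mm above the bench; origin at the middle of its underside, axes as the box's. It slides along the box's y with 2 mm play to the guides: box-frame y 0 to 30 mm at the start (over the valves), 258 mm at the far end stop (over the grey housing)
- cover_lip (a point): top middle of the black push lip on the cover, a bar 110 mm (x) by 16 mm (y), rising 20 mm from the plate to 116 mm above the bench; 60 mm from the cover's middle towards -y
- red_valve: brass ball valve on a copper pipe that runs along the box's x, standing in either of two places in the bay (box frame x 0, y -60 or +45 mm); the origin is on the handle's vertical turning axis at the height of the bench; axes parallel to the box's. The one with the red handle with a yellow band
- red_handle (a joint): angle of the red handle: 0 (open) = it points from its axis along the box's -x, in line with the pipe; it turns clockwise seen from above; 1.571 = shut, at its stop, pointing along the box's +y, across the pipe. Starts at 0 to 0.35; friction about 0.1 N m; stays where it is left
- red_tip (a point): middle of the end of the red handle, 66 mm from its axis, 69 mm above the bench. The handle is a straight bar 14 mm wide, at heights 62 to 76 mm above the bench, with a steel hub 24 mm in diameter on the axis; pipe and valve body below it reach 53 mm high, so a fingertip at 57 mm clears them
- blue_valve: brass ball valve on a copper pipe that runs along the box's x, standing in either of two places in the bay (box frame x 0, y -60 or +45 mm); the origin is on the handle's vertical turning axis at the height of the bench; axes parallel to the box's. The one with the blue handle
- blue_handle (a joint): angle of the blue handle: 0 (open) = it points from its axis along the box's -x, in line with the pipe; it turns clockwise seen from above; 1.571 = shut, at its stop, pointing along the box's +y, across the pipe. Starts at 0 to 0.35; friction about 0.1 N m; stays where it is left. To be left alone
- blue_tip (a point): middle of the end of the blue handle, 66 mm from its axis, 69 mm above the bench. The handle is a straight bar 14 mm wide, at heights 62 to 76 mm above the bench, with a steel hub 24 mm in diameter on the axis; pipe and valve body below it reach 53 mm high, so a fingertip at 57 mm clears them
- flask: clear pink culture flask lying flat, 70 x 115 x 32 mm, orange cap; origin under its middle. Bystander
- tip_box: blue pipette-tip box with a pale lid, 87 x 122 x 60 mm; origin under its middle. Bystander
- reagent_bottle: amber bottle with an orange cap, 48 mm diameter, 95 mm tall; origin under its middle. Bystander
- jar: clear jar with a white cap, 56 mm diameter, 70 mm tall; origin under its middle. Bystander
- dish: flat closed culture dish, 90 mm diameter, 17 mm tall; origin under its middle. Bystander
- vial: small glass vial with a red cap, 30 mm diameter, 50 mm tall, in front of the valve box; origin under its middle. Bystander
- mouse: black computer mouse, 100 x 58 x 32 mm; origin under its middle. Bystander

How it is judged:
By the outcome, as a careful person would: the job done as asked, in the order asked, and still so for the second after the job is handed in, with the robot touching nothing.
It also fails if it takes over 54 s, if anything falls off the work surface, if the arm or the gripper's body presses on something with over 40 N, if the wrist force passes 120 N, or if a joint passes its speed limit or range.

ROBOT

A 6-joint arm with a two-finger parallel gripper is mounted at the origin on the work surface. World frame = base frame: x ahead of the robot, y to its left, z up, the work surface at z = 0. Lengths are in m, angles in degrees, forces in N, time in s.
With the tool pointing down it reaches from about 0.375 to 0.925 m from the base axis. Payload 5.7 kg.
Tool frame: the origin (TCP) lies at the very end of the fingers, on their centre line; the grasp point (between the pads) lies 19 mm behind it (r.hold_point_z is the distance from the TCP to the grasp point, in m); z points along the fingers, y is the direction in which the jaws open and shut (so a half turn about z gives the same grasp; the last joint's range is limited). The gripper opens to 85 mm and grips with 20 to 120 N. Pads are 22 mm wide; open, the fingers measure 114 mm over their backs; the gripper's body (76 mm by 85 mm) begins 54 mm behind the grasp point. The pads swing forward as they close: fully open they stand 13 mm farther back than shut.
Start: joints at [-6.595, 20.558, 86.54, -0, 72.909, -6.595], TCP at [0.6, -0, 0.231] pointing down, gripper open.
Joint ranges: [-170.27, 170.27], [-57.76, 135], [12.27, 136.19], [-55.21, 235.2], [11.17, 155.16], [-170.74, 170.74]. Speed limits (degrees/s): [136.94, 136.94, 180, 180, 180, 180].

INTERFACE

Orientations are given as a 3x3 rotation matrix whose columns are the frame's x, y, z axes.
In Python, from station import readout, imaging, workorder, models, r gives the robot as it stands. The module is installed in compiled form; this text tells all that it offers.
- The arm moves only by the tool servo_tool, never from a script. Its argument "moves" is a list of rows, each a list of 7 numbers: the finger opening in cm, from 0 to 8.54, then the shift along the tool's x, y, z in cm, then the turn, a rotation vector about the tool's x, y, z in rad. A call has 1 to 12 rows; each row shifts and turns the pose as measured when the row begins, along the tool's axes as they then stand; what a row does not reach is not made up. A row lasts 1/12 s, in which the tool goes at most 41.7 mm and 7.16 degrees, less where a joint would pass 70% of its speed; a pose out of reach is approached as far as the arm can. A call is refused whole if a number of a shift passes 4.17 or a number of a turn 0.125, either way. A call with a gripper value outside its range is refused whole. The fingers move at their own pace and stop on an object; "squeeze" is the grip in N (left out, the last holds). Time passes only in rows, so rows that do not move let the fingers close. It gives the time, the measured TCP pose, the force and the opening at its end, in the units of the state.
- readout.read_state(): the state, without advancing time (a new reading comes with each control period).
- imaging.grab_frame(name): name is "scene" or "side" or "wrist"; returns a dict with "pixels" (420x560x3 uint8, blue, green, red), "camera_matrix" (3x3 intrinsics, pixels), "pose" (4x4, takes a point from camera to world coordinates). Camera axes: x right, y down, z forward; pixel columns grow to the right and rows downward; lengths in m; the calibration is good to about 2 mm. A picture is of the moment at which its call begins. There is no depth.
- workorder.close_job(): hands the job in, once; it reports no verdict.
Trained networks look in the newest picture that a camera, given by its name, has taken for a name from the list of things; names that differ only in an ending like _2 or _b are one class to them, and where a whole thing is asked for, a point or a joint stands for the part that bears it (a point fixed in the world has none). Each returns a list of dicts, best first, with "p" (0 to 1); they miss things now and then, are a little off and sometimes report something else, mostly with a low value. They report only what shows in the picture. A call takes as long as a camera call.
- models.spot_in(query, camera): "location" ([x, y, z] in m, in world coordinates, good to about 4 mm: the middle of the surface that is visible of it).
- models.silhouettes(query, camera): "pixels" (420x560 bool, what is visible of it).
- models.spot_point(query, camera): "location" ([x, y, z] in m, in world coordinates, good to about 4 mm: a listed point, or the origin of a listed thing).
The state is a dict: "t": time; "joint_pos": joint angles; "qd": joint speeds; "effort": joint torques, N m; "tcp_pos": TCP position; "ee_rot": TCP orientation; "wrist_force": force on the tool from outside, world axes, zero at the start; "moment": the same for the moment, N m; "grip_width": finger opening in m.
Only numpy, scipy, OpenCV 4.12 (cv2) and the standard library are available. Lean on these libraries where they do the work, as an engineer would, in place of code of your own. Each camera call takes 0.05 s, during which the arm holds its last target.

## Working session

There is one attempt and no reset: what is moved stays moved. The work goes in short steps, Python scripts to look and compute and a tool call to move; the robot and the scene stay as the last step left them, time stands still between calls to the robot, and variables do not carry over. Pictures are saved under pics/ and viewed, and the job is handed in when it is done.

Besides the shell and the picture viewer there is one more tool, called after "Request:" as a command line: name --pt "numbers of a row" for each row, then --argument value for the rest. servo_tool: Moves the arm, as the interface text tells. Its arguments: {"type":"object","properties":{"moves":{"type":"array","items":{"type":"array","items":{"type":"number"}}},"squeeze":{"type":"number"}},"required":["moves"]}

```bash
mkdir -p pics; cat > h.py <<'E'
from station import readout, imaging, workorder, models, r
import numpy as np, cv2
np.set_printoptions(precision=4,suppress=True)
def snap(c,n):
    f=imaging.grab_frame(c); cv2.imwrite(f'pics/{n}.png',f['pixels']); return f
def st():
    s=readout.read_state(); print('t',s['t'],'tcp',np.array(s['tcp_pos']),'F',np.array(s['wrist_force']),'w',s['grip_width'],'j',np.array(s['joint_pos'])); return s
E
python3 - <<'E'
from h import *
s=st(); print(s['ee_rot'])
for c in ['scene','side']:
    snap(c,c+'0')
    for q in ['valve_box','cover','cover_lip','red_valve','red_tip','blue_valve','blue_tip','vial','reagent_bottle','jar','tip_box','flask','dish','mouse']:
        for d in models.spot_point(q,c)[:2]: print(c,q,d['p'],np.array(d['location']))
E
```

```text
t 0.0 tcp [0.5993 0.0001 0.2305] F [ 0.1475  0.3059 -0.2813] w 0.0854723965102797 j [-6.5928 20.5957 86.6003 -0.0025 72.9097 -6.5962]
[[-0.0001  1.     -0.0018]
 [ 1.      0.0001  0.0002]
 [ 0.0002 -0.0018 -1.    ]]
scene valve_box 0.66 [ 0.5448 -0.0758  0.0009]
scene cover 0.93 [ 0.5457 -0.0627  0.0893]
scene cover_lip 0.92 [ 0.5354 -0.1228  0.1169]
scene jar 0.73 [ 0.5826 -0.2675 -0.002 ]
scene jar 0.43 [ 0.3829 -0.0306 -0.0007]
scene tip_box 0.9 [ 0.7479  0.1297 -0.0043]
scene flask 0.81 [ 0.7128 -0.048  -0.004 ]
scene dish 0.52 [ 0.3822 -0.0302 -0.0024]
scene dish 0.33 [ 0.5843 -0.2713 -0.0052]
scene mouse 0.88 [ 0.466  -0.2918  0.0007]
side cover 0.79 [ 0.547  -0.0615  0.0875]
side cover_lip 0.57 [ 0.5369 -0.1251  0.1144]
side blue_valve 0.35 [0.4194 0.0743 0.0006]
side vial 0.63 [ 0.393  -0.1336  0.0017]
side reagent_bottle 0.73 [0.4197 0.0722 0.0018]
side jar 0.57 [ 0.5845 -0.2659  0.0011]
side tip_box 0.85 [0.746  0.1302 0.0003]
side flask 0.96 [ 0.7109 -0.05    0.0038]
side dish 0.71 [ 0.3841 -0.0279 -0.    ]
side mouse 0.67 [ 0.4669 -0.2893 -0.01  ]
```

View pics/scene0.png

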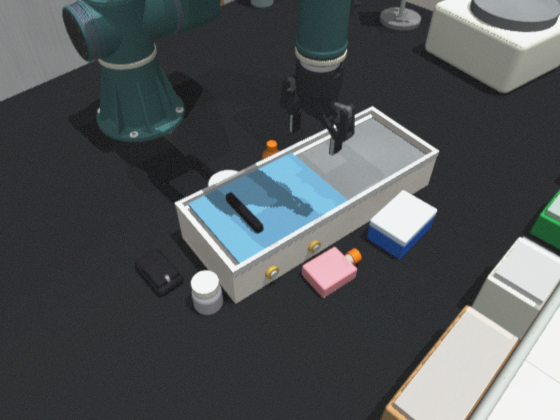

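View pics/side0.png

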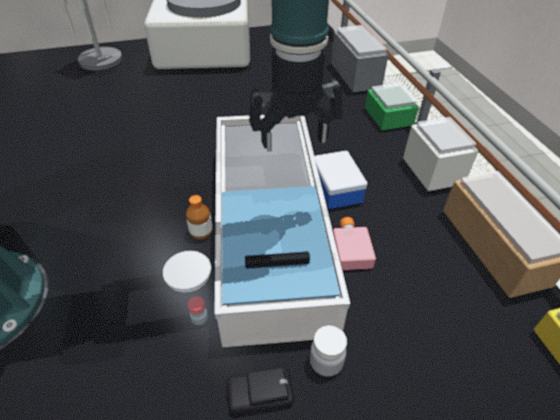

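```bash
cat >> h.py <<'E'
def toplane(f,uv,z):
    uv=np.asarray(uv,float).reshape(-1,2); K=np.array(f['camera_matrix']);T=np.array(f['pose'])
    d=(T[:3,:3]@np.linalg.inv(K)@np.c_[uv,np.ones(len(uv))].T).T; o=T[:3,3]
    return o+d*((z-o[2])/d[:,2])[:,None]
def proj(f,P):
    K=np.array(f['camera_matrix']);T=np.array(f['pose']);P=np.asarray(P,float).reshape(-1,3)
    c=(P-T[:3,3])@T[:3,:3]; q=c@K.T; return q[:,:2]/q[:,2:]
def coverfit(c):
    f=imaging.grab_frame(c); d=models.silhouettes('cover',c)
    if not d: return None
    m=d[0]['pixels'].astype(np.uint8); cs,_=cv2.findContours(m,cv2.RETR_EXTERNAL,cv2.CHAIN_APPROX_NONE)
    q=max(cs,key=cv2.contourArea)[:,0]; P=toplane(f,q,0.096)[:,:2]*1000
    rc=cv2.minAreaRect(P.astype(np.float32)); print(c,d[0]['p'],rc); return f,m
E
python3 - <<'E'
from h import *
for c in ['scene','side']:
    r_=coverfit(c)
    if r_:
        f,m=r_; im=f['pixels'].copy(); im[m>0]=im[m>0]//2+np.array([0,0,127],np.uint8)
        # overlay
        for a in (-9.4,):
            t=np.radians(a); R=np.array([[np.cos(t),-np.sin(t)],[np.sin(t),np.cos(t)]])
            o=np.array([.5464,-.062])
            cor=np.array([[-94,-131],[94,-131],[94,131],[-94,131]])/1000@R.T+o
            p=proj(f,np.c_[cor,np.full(4,.096)])
            im=cv2.resize(im,None,fx=2,fy=2); cv2.polylines(im,[np.int32(p*2)],True,(0,255,0),1)
        y0,x0=(200,300) if c=='scene' else (200,360)
        cv2.imwrite(f'pics/ov_{c}.png',im[y0:y0+500,x0:x0+640])
E
```

```text
side 0.59 ((546.1277465820312, -64.72494506835938), (267.13214111328125, 190.46530151367188), 80.06663513183594)
```

View pics/ov_side.png

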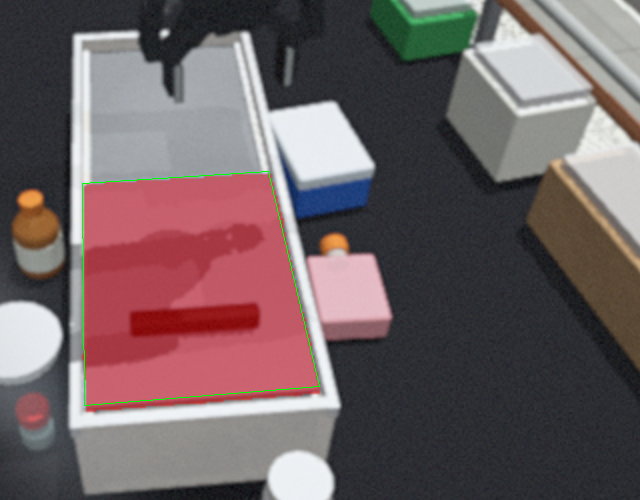

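Request:
servo_tool --pt "0 -2.6 -1.15 0 0 0 0" --pt "0 -2.6 -1.15 0 0 0 0" --pt "0 -2.6 -1.15 0 0 0 0" --pt "0 -2.6 -1.15 0 0 0 0" --pt "0 -2.6 -1.15 0 0 0 0" --pt "0 -2.6 -1.15 0 0 0 0" --pt "0 0 0 1.5 0 0 0.0845" --pt "0 0 0 1.5 0 0 0.0845" --pt "0 0 0 1 0 0 0" --pt "0 0 0 0 0 0 0" --squeeze 40

```text
t: 2.53
tcp_pos: [0.5304, -0.1634, 0.1913]
ee_rot: [[0.17, 0.985, 0.006], [0.985, -0.17, -0.002], [-0.001, 0.006, -1.0]]
wrist_force: [-0.3, -0.2, -0.2]
grip_width: -0.0
```

```bash
python3 - <<'E'
from h import *
snap('side','side1'); snap('wrist','wrist1')
for c in ['scene','side','wrist']:
    coverfit(c)
    for q in ['valve_box','cover','cover_lip']:
        for d in models.spot_point(q,c)[:1]: print(c,q,d['p'],np.array(d['location']))
E
```

```text
scene 0.97 ((547.490478515625, -66.02862548828125), (264.4740905761719, 186.60842895507812), 80.5678482055664)
scene valve_box 0.71 [ 0.5453 -0.0727  0.0009]
scene cover_lip 0.59 [ 0.5365 -0.1208  0.12  ]
side 0.59 ((546.0690307617188, -65.50532531738281), (267.7596435546875, 188.36802673339844), 80.43477630615234)
side cover 0.83 [ 0.5481 -0.0598  0.0924]
side cover_lip 0.81 [ 0.5408 -0.1226  0.1099]
wrist 0.57 ((540.3677978515625, -108.34866333007812), (176.38636779785156, 189.70530700683594), 80.29452514648438)
wrist cover 0.87 [ 0.5474 -0.0661  0.0867]
wrist cover_lip 0.9 [ 0.5364 -0.1206  0.1169]
```

View pics/wrist1.png

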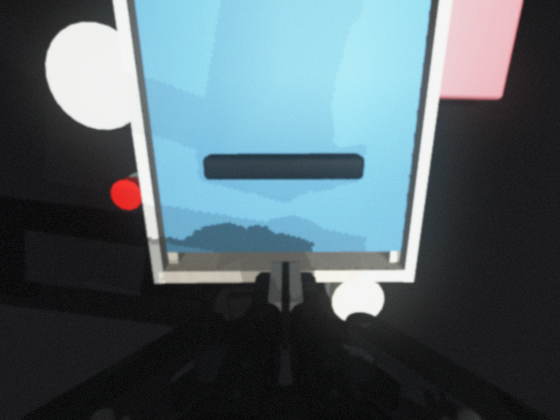

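Request:
servo_tool --pt "0 0.3 0 2.5 0 0 0" --pt "0 0.3 0 2.5 0 0 0" --pt "0 0 0 2 0 0 0" --pt "0 0 0 1 0 0 0" --pt "0 0 0 0.5 0 0 0" --pt "0 0 0 0 0 0 0"

```text
t: 3.88
tcp_pos: [0.5362, -0.1593, 0.1074]
ee_rot: [[0.172, 0.985, 0.014], [0.985, -0.172, -0.006], [-0.003, 0.015, -1.0]]
wrist_force: [0.3, -0.4, 0.1]
grip_width: -0.0001
```

Request:
servo_tool --pt "0 0.5 -0.5 0.4 0.015 0.003 0" --pt "0 0.5 0 0 0 0 0" --pt "0 0.5 0 0 0 0 0" --pt "0 0.5 0 0 0 0 0"

```text
t: 4.22
tcp_pos: [0.536, -0.1389, 0.1052]
ee_rot: [[0.173, 0.985, 0.002], [0.985, -0.173, -0.002], [-0.001, 0.002, -1.0]]
wrist_force: [-1.0, -2.1, -1.4]
grip_width: 0.0001
```

Request:
servo_tool --pt "0 0.5 -0.2 0 0 0 -0.005" --pt "0 1 0 0 0 0 0" --pt "0 1 0 0 0 0 0" --pt "0 1.2 0 0 0 0 0" --pt "0 1.2 0 0 0 0 0" --pt "0 1.2 0 0 0 0 0"

```text
t: 4.72
tcp_pos: [0.546, -0.074, 0.107]
ee_rot: [[0.168, 0.986, 0.005], [0.986, -0.168, -0.005], [-0.004, 0.006, -1.0]]
wrist_force: [-0.0, -1.2, -1.8]
grip_width: -0.0002
```

Request:
servo_tool --pt "0 0.8 0 0.2 0 0.004 0" --pt "0 1 0 0.1 0 0 0" --pt "0 1 0 0.1 0 0 0" --pt "0 1.2 0 0.1 0 0 0" --pt "0 1.2 0 0 0 0 0"

```text
t: 5.13
tcp_pos: [0.5576, -0.0201, 0.1041]
ee_rot: [[0.163, 0.987, 0.01], [0.987, -0.163, -0.007], [-0.006, 0.012, -1.0]]
wrist_force: [-0.1, -1.0, -1.6]
grip_width: 0.0001
```

```bash
python3 - <<'E'
from h import *
snap('side','side2'); coverfit('side'); coverfit('wrist'); st()
E
```

```text
side 0.77 ((569.8272094726562, 60.01092529296875), (267.7349548339844, 188.076416015625), 80.14482116699219)
wrist 0.68 ((562.83447265625, 15.88824462890625), (171.44354248046875, 188.50540161132812), 80.2972640991211)
t 5.3833 tcp [ 0.5572 -0.0204  0.1038] F [-0.2411 -0.3814  0.3953] w -1.9445726517862893e-05 j [ -9.013   25.2812 100.1091  -0.3371  53.9967   0.5412]
```

View pics/side2.png

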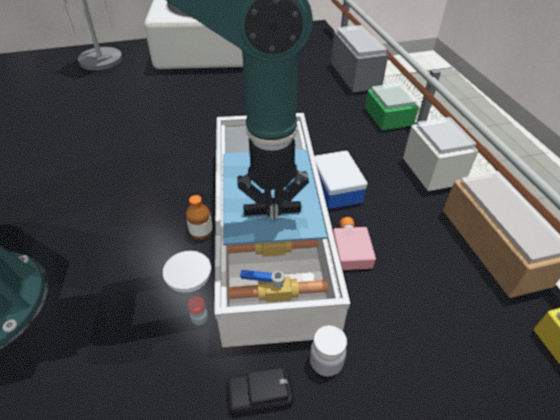

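Request:
servo_tool --pt "0 0.5 0 0 0.012 0.006 -0.003" --pt "0 1 0 0 0 0 0" --pt "0 1 0 0.1 0 0 0" --pt "0 1.2 0 0.1 0 0 0" --pt "0 1.2 0 0.1 0 0 0" --pt "0 1.2 0 0 0 0 0" --pt "0 1 0 0 0 0 0" --pt "0 0.6 0 0 0 0 0"

```text
t: 6.05
tcp_pos: [0.5698, 0.0523, 0.1018]
ee_rot: [[0.163, 0.987, -0.005], [0.987, -0.163, -0.007], [-0.008, -0.003, -1.0]]
wrist_force: [-1.5, -4.7, 2.8]
grip_width: 0.0
```

Request:
servo_tool --pt "0 0.8 0 -0.1 0 0.007 0.003" --pt "0 0.8 0 0 0 0 0" --pt "0 0.7 0 0 0 0 0" --pt "0 0.6 0 0 0 0 0" --pt "0 0.5 0 0 0 0 0" --pt "0 0.5 0 0 0 0 0" --pt "0 0.4 0 0 0 0 0"

```text
t: 6.63
tcp_pos: [0.577, 0.0989, 0.1026]
ee_rot: [[0.166, 0.986, -0.005], [0.986, -0.166, -0.0], [-0.001, -0.005, -1.0]]
wrist_force: [-0.9, -4.2, 2.3]
grip_width: 0.0
```

Request:
servo_tool --pt "0 0.4 0 0 0 0 0" --pt "0 0.4 0 0 0 0 0" --pt "0 0.4 0 0 0 0 0"

```text
t: 6.88
tcp_pos: [0.5783, 0.1009, 0.1027]
ee_rot: [[0.16, 0.987, -0.008], [0.987, -0.16, -0.02], [-0.021, -0.004, -1.0]]
wrist_force: [-2.7, -20.2, 6.2]
grip_width: -0.0
```

Request:
servo_tool --pt "0 0.4 0 0 0 0 0" --pt "0 0.3 0 0 0 0 0"

```text
t: 7.05
tcp_pos: [0.5783, 0.1007, 0.1029]
ee_rot: [[0.158, 0.987, -0.011], [0.987, -0.158, -0.033], [-0.034, -0.005, -0.999]]
wrist_force: [-1.5, -12.1, 3.4]
grip_width: -0.0002
```

Request:
servo_tool --pt "0 -1 0 0 0 0 0" --pt "0 -1 0 0 0 0 0" --pt "0 -1 0 -2.5 0 0.01 0" --pt "0 -1 0 -2.5 0 0 0" --pt "0 -2 0 -2 0 0 0" --pt "0 -3 0 0 0 0 0" --pt "0 -3 0 0 0 0 0" --pt "0 -3 0 0 0 0 0" --pt "0 -3 0 0 0 0 0" --pt "0 0 0 0 0 0 0"

```text
t: 7.88
tcp_pos: [0.5517, -0.0784, 0.1793]
ee_rot: [[0.157, 0.988, -0.001], [0.988, -0.157, -0.011], [-0.011, 0.0, -1.0]]
wrist_force: [-0.4, 0.7, -1.6]
grip_width: 0.0
```

```bash
python3 - <<'E'
from h import *
st()
for c in ['scene','side','wrist']:
    snap(c,c+'3');coverfit(c)
    for q in ['valve_box','cover','cover_lip','red_valve','red_tip','blue_valve','blue_tip']:
        for d in models.spot_point(q,c)[:2]: print(c,q,d['p'],np.array(d['location']))
E
```

```text
t 7.8833 tcp [ 0.5517 -0.0784  0.1793] F [-0.3852  0.6606 -1.6468] w 4.3348395819308013e-05 j [-14.7614  20.1194  95.451   -0.7049  64.3522  -5.4499]
scene 0.85 ((589.5753784179688, 176.64112854003906), (266.8628234863281, 182.11221313476562), 80.324951171875)
scene valve_box 0.65 [ 0.5433 -0.075  -0.001 ]
scene valve_box 0.42 [ 0.7485  0.1288 -0.0021]
scene cover 0.75 [0.5922 0.1772 0.09  ]
scene cover_lip 0.79 [0.5802 0.1215 0.1179]
scene cover_lip 0.47 [ 0.5831 -0.2685 -0.0044]
scene red_valve 0.7 [ 0.5502 -0.0324 -0.003 ]
scene red_tip 0.54 [ 0.4913 -0.015   0.0695]
scene blue_valve 0.96 [ 0.5335 -0.1343  0.0035]
scene blue_valve 0.69 [ 0.5439 -0.0746 -0.0023]
scene blue_tip 0.63 [ 0.4709 -0.1097  0.0686]
side 0.66 ((530.8004150390625, 187.75567626953125), (268.828369140625, 72.37480926513672), 81.66056060791016)
side valve_box 0.84 [ 0.5464 -0.0788  0.0001]
side valve_box 0.73 [0.581  0.1188 0.1153]
side cover 0.65 [0.5903 0.183  0.0897]
side cover_lip 0.9 [0.58   0.1187 0.1126]
side red_valve 0.62 [ 0.5533 -0.0339  0.0022]
side red_tip 0.98 [ 0.4834 -0.0093  0.0676]
side blue_valve 0.78 [ 0.537  -0.1332 -0.0005]
side blue_valve 0.7 [ 0.545  -0.0807 -0.0006]
side blue_tip 0.74 [ 0.4754 -0.1119  0.0667]
wrist 0.91 ((570.1568603515625, 55.13518142700195), (17.468761444091797, 188.56436157226562), 81.14644622802734)
wrist valve_box 0.88 [ 0.5442 -0.0759 -0.0025]
wrist cover_lip 0.59 [ 0.4897 -0.011   0.0689]
wrist red_valve 0.78 [ 0.5568 -0.032   0.0031]
wrist red_tip 0.68 [ 0.4901 -0.0095  0.068 ]
wrist blue_valve 0.92 [ 0.5333 -0.1385  0.004 ]
wrist blue_tip 0.61 [ 0.4759 -0.1085  0.0726]
```

View pics/wrist3.png

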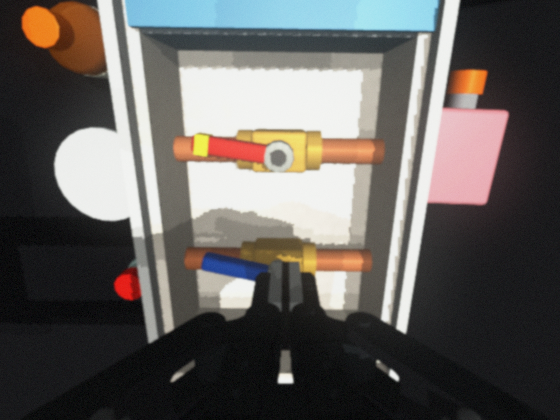

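View pics/side3.png

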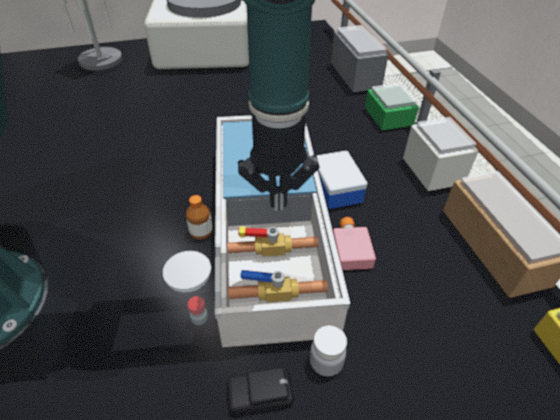

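Request:
servo_tool --pt "0 0.6 -1.8 0 0 0.011 0.01" --pt "0 0.6 -1.8 0 0 0 0" --pt "0 0.6 -1.8 0 0 0 0" --pt "0 0 0 2 0 0 0" --pt "0 0 0 2 0 0 0" --pt "0 0 0 0 0 0 0"

```text
t: 9.88
tcp_pos: [0.5011, -0.0472, 0.1394]
ee_rot: [[0.164, 0.986, 0.004], [0.986, -0.164, 0.0], [0.001, 0.004, -1.0]]
wrist_force: [-0.6, 0.4, -0.3]
grip_width: -0.0002
```

```bash
cat >> h.py <<'E'
t_=np.radians(-9.65); V=np.array([np.cos(t_),np.sin(t_)]); U=np.array([-np.sin(t_),np.cos(t_)])
AX=np.array([.5527,-.0325])
def rel(p): d=np.array(p[:2])-AX; return np.array([d@V,d@U])*1000
E
python3 - <<'E'
from h import *
s=st(); print(rel(s['tcp_pos']), np.array(s['ee_rot']))
snap('wrist','wrist4')
for c in ['scene','side','wrist']:
    if c!='wrist': snap(c,c+'4')
    for q in ['red_valve','red_tip','blue_tip']:
        for d in models.spot_point(q,c)[:1]: print(c,q,d['p'],np.array(d['location']),rel(d['location']))
E
```

```text
t 9.8833 tcp [ 0.5011 -0.0472  0.1394] F [-0.5757  0.3673 -0.2749] w -0.00015750434042533144 j [-13.2921  18.8489 104.6285   0.0802  56.314   -3.8853]
[-48.366  -23.0855] [[ 0.1642  0.9864  0.0038]
 [ 0.9864 -0.1642  0.0003]
 [ 0.0009  0.0037 -1.    ]]
scene red_valve 0.77 [ 0.5505 -0.0337 -0.0006] [-1.9677 -1.5518]
scene red_tip 0.64 [ 0.4893 -0.011   0.0712] [-66.1069  10.5681]
scene blue_tip 0.51 [ 0.4719 -0.109   0.0677] [-66.8331 -88.962 ]
side red_valve 0.96 [ 0.553  -0.0315  0.0017] [0.1281 1.0361]
side red_tip 0.7 [ 0.4843 -0.0092  0.0693] [-71.3379  11.5045]
side blue_tip 0.77 [ 0.4745 -0.112   0.0674] [-63.767  -91.4837]
wrist red_valve 0.73 [ 0.5566 -0.0299  0.0021] [3.409 3.217]
wrist red_tip 0.93 [ 0.489  -0.0096  0.0684] [-66.6374  11.898 ]
wrist blue_tip 0.2 [ 0.3815 -0.027  -0.0009] [-169.6995  -23.2759]
```

View pics/wrist4.png

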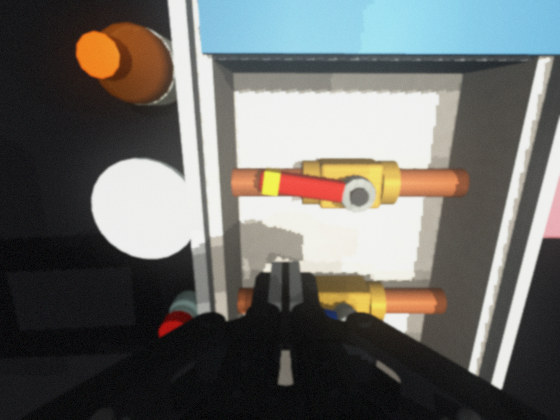

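Request:
servo_tool --pt "0 -0.3 0 2 0.004 0 0.004" --pt "0 0 0 2 0 0 0" --pt "0 0 0 2 0 0 0" --pt "0 0 0 1 0 0 0" --pt "0 0 0 0.4 0 0 0" --pt "0 0 0 0 0 0 0"

```text
t: 10.98
tcp_pos: [0.5068, -0.0518, 0.0673]
ee_rot: [[0.169, 0.986, 0.011], [0.986, -0.169, -0.002], [0.0, 0.011, -1.0]]
wrist_force: [0.6, 0.5, 0.2]
grip_width: 0.0
```

```bash
python3 - <<'E'
from h import *
s=st(); print(rel(s['tcp_pos']), np.array(s['ee_rot']))
snap('wrist','wrist5')
E
```

```text
t 10.9833 tcp [ 0.5068 -0.0518  0.0673] F [0.6104 0.4801 0.1817] w 2.077614051279126e-05 j [-13.6437  25.3516 107.8927   0.0726  46.1334  -3.9917]
[-42.0452 -26.6859] [[ 0.1685  0.9856  0.0108]
 [ 0.9857 -0.1685 -0.0017]
 [ 0.0002  0.0109 -0.9999]]
```

View pics/wrist5.png

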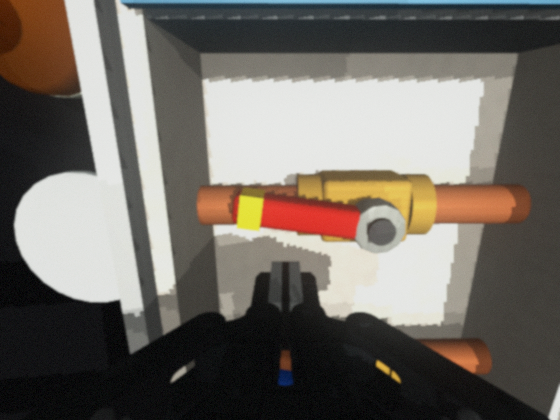

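Request:
servo_tool --pt "0 0 -0.6 0.5 0.011 0 0" --pt "0 0 0 0.4 0 0 0" --pt "0 0 0 0 0 0 0"

```text
t: 11.28
tcp_pos: [0.5021, -0.051, 0.0598]
ee_rot: [[0.168, 0.986, 0.003], [0.986, -0.168, -0.001], [-0.0, 0.003, -1.0]]
wrist_force: [0.4, -0.1, 0.4]
grip_width: 0.0002
```

Request:
servo_tool --pt "0 0.4 0 0.25 0.003 0 0" --pt "0 0.4 0 0.05 0 0 0" --pt "0 0.4 0 0.05 0 0 0" --pt "0 0.3 0 0 0 0 0"

```text
t: 11.62
tcp_pos: [0.5056, -0.0355, 0.057]
ee_rot: [[0.169, 0.986, 0.002], [0.986, -0.169, -0.0], [-0.0, 0.002, -1.0]]
wrist_force: [-0.4, 0.2, -0.4]
grip_width: -0.0001
```

```bash
python3 - <<'E'
from h import *
s=st(); print(rel(s['tcp_pos']))
snap('wrist','wrist6')
E
```

```text
t 11.6167 tcp [ 0.5056 -0.0355  0.057 ] F [-0.4128  0.1519 -0.4256] w -5.086603641716264e-05 j [-11.826   26.3792 108.2016  -0.0116  45.3279  -2.0665]
[-45.8821 -10.8792]
```

View pics/wrist6.png

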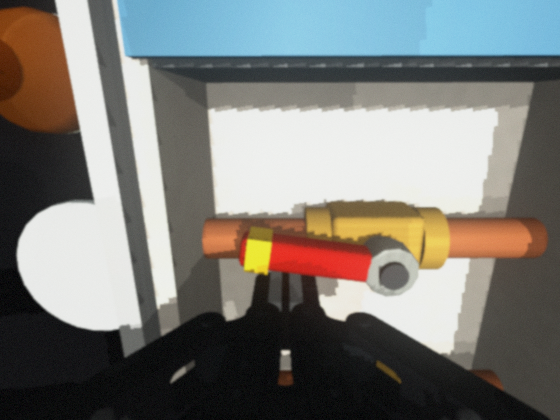

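Request:
servo_tool --pt "0 0.5 0 0 0 0 0" --pt "0 0.6 -0.1 0 0 0 0" --pt "0 0.6 -0.1 0 0 0 0" --pt "0 0.6 0 0 0 0 0"

```text
t: 12.0
tcp_pos: [0.5088, -0.0123, 0.0576]
ee_rot: [[0.168, 0.986, 0.004], [0.986, -0.168, -0.004], [-0.003, 0.004, -1.0]]
wrist_force: [-0.9, -4.3, 0.6]
grip_width: 0.0004
```

```bash
python3 - <<'E'
from h import *
s=st(); print(rel(s['tcp_pos']))
snap('wrist','wrist7')
E
```

```text
t 12.0 tcp [ 0.5088 -0.0123  0.0576] F [-0.9115 -4.2862  0.5832] w 0.0003620370369919913 j [ -9.0385  26.4013 108.0182  -0.2461  45.3472   0.8232]
[-46.6676  12.5324]
```

View pics/wrist7.png

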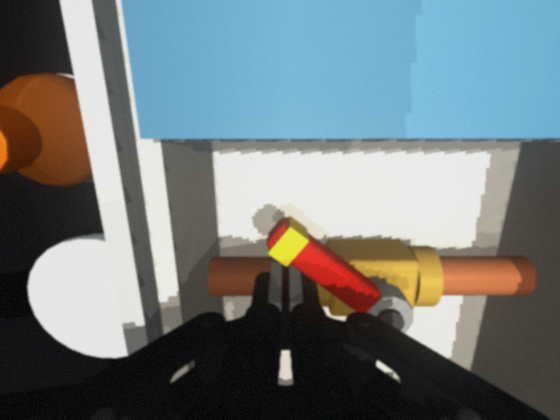

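Request:
servo_tool --pt "0 0.5 0.4 0 0.004 0.003 0" --pt "0 0.5 0.5 0 0 0 0" --pt "0 0.5 0.5 0 0 0 0"

```text
t: 12.3
tcp_pos: [0.5233, 0.0025, 0.0573]
ee_rot: [[0.167, 0.986, -0.005], [0.986, -0.167, 0.001], [0.0, -0.005, -1.0]]
wrist_force: [-2.0, -3.1, 0.7]
grip_width: -0.0
```

```bash
python3 - <<'E'
from h import *
s=st(); print(rel(s['tcp_pos']))
snap('wrist','wrist8')
E
```

```text
t 12.3 tcp [0.5233 0.0025 0.0573] F [-2.0214 -3.1194  0.7238] w -1.816041316767366e-05 j [ -7.3038  27.4487 105.8095   0.0307  47.031    2.3165]
[-34.8907  29.6134]
```

View pics/wrist8.png

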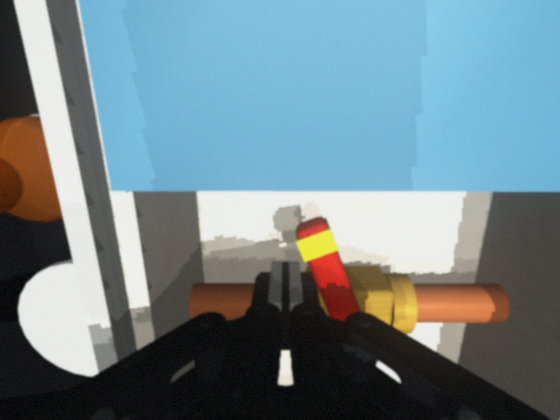

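Request:
servo_tool --pt "0 0.4 0.5 0 -0.005 0 0" --pt "0 0.3 0.5 0 0 0 0" --pt "0 0.1 0.4 0 0 0 0" --pt "0 0 0.4 0 0 0 0"

```text
t: 12.68
tcp_pos: [0.5393, 0.0105, 0.056]
ee_rot: [[0.167, 0.986, -0.011], [0.986, -0.167, 0.003], [0.001, -0.011, -1.0]]
wrist_force: [-18.4, -1.4, 16.0]
grip_width: 0.0002
```

```bash
python3 - <<'E'
from h import *
s=st(); print(rel(s['tcp_pos']))
snap('wrist','wrist9')
E
```

```text
t 12.6833 tcp [0.5393 0.0105 0.056 ] F [-18.364   -1.403   16.0137] w 0.0001946662892567415 j [ -6.2842  28.6373 103.518    0.1109  48.4729   3.2426]
[-20.3971  40.1181]
```

View pics/wrist9.png

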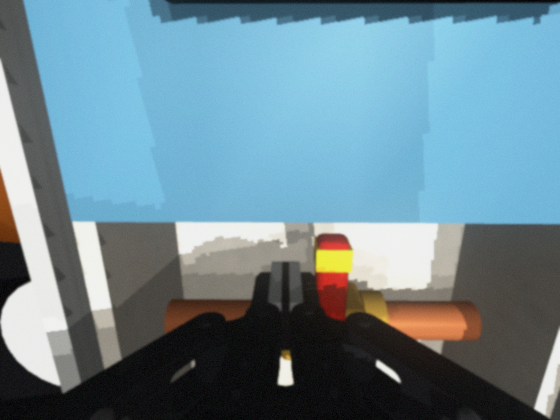

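Request:
servo_tool --pt "0 0 -0.1 -0.2 0.01 0 0" --pt "0 0 0.3 0 0 0 0" --pt "0 0 0.3 0 0 0 0"

```text
t: 12.98
tcp_pos: [0.539, 0.0115, 0.0572]
ee_rot: [[0.167, 0.985, -0.033], [0.986, -0.167, 0.008], [0.002, -0.034, -0.999]]
wrist_force: [-13.4, -0.4, 12.3]
grip_width: 0.0002
```

Request:
servo_tool --pt "0 0 -0.8 0 0 0 0" --pt "0 -0.3 -0.8 0 -0.01 0 0" --pt "0 -0.5 -0.3 -1 0.03 0 0" --pt "0 0 0 -3 0 0 0" --pt "0 0 0 -3 0 0 0" --pt "0 0 0 -3 0 0 0" --pt "0 -2 0 -3 0 0 0" --pt "0 -3 0 -1 0 0 0" --pt "0 -3 0 0 0 0 0" --pt "0 -3 0 0 0 0 0" --pt "0 0 0 0 0 0 0"

```text
t: 13.9
tcp_pos: [0.5139, -0.1068, 0.2051]
ee_rot: [[0.163, 0.986, -0.027], [0.987, -0.163, 0.008], [0.003, -0.028, -1.0]]
wrist_force: [-0.1, -0.0, 0.0]
grip_width: 0.0001
```

```bash
python3 - <<'E'
from h import *
s=st(); print(rel(s['tcp_pos']))
for c in ['scene','side','wrist']:
    snap(c,c+'10');coverfit(c)
    for q in ['cover','cover_lip','red_valve','red_tip','blue_tip']:
        for d in models.spot_point(q,c)[:1]: print(c,q,d['p'],np.array(d['location']),rel(d['location']))
E
```

```text
t 13.9 tcp [ 0.5139 -0.1068  0.2051] F [-0.0867 -0.0163  0.0037] w 0.00012449747765989297 j [-19.208   16.8035  96.3864  -0.1135  68.4366  -9.7838]
[-25.7563 -79.764 ]
scene 0.84 ((589.0394897460938, 176.73570251464844), (266.56396484375, 182.67897033691406), 79.88387298583984)
scene cover 0.62 [0.5906 0.1795 0.0891] [  1.8263 215.3534]
scene cover_lip 0.59 [0.5784 0.1175 0.121 ] [  0.192  152.1856]
scene red_valve 0.58 [ 0.552  -0.034  -0.0008] [-0.4387 -1.5961]
scene red_tip 0.89 [0.5648 0.0317 0.0693] [ 1.167  65.3199]
scene blue_tip 0.72 [ 0.474  -0.1093  0.0662] [-64.7125 -88.9057]
side 0.61 ((665.3953247070312, 158.6953887939453), (277.45672607421875, 69.2745361328125), 70.49764251708984)
side red_valve 0.64 [ 0.5519 -0.03    0.0023] [-1.2078  2.3305]
side blue_tip 0.82 [ 0.4721 -0.1119  0.0686] [-66.1498 -91.7874]
wrist 0.28 ((553.495849609375, -7.687534332275391), (74.20216369628906, 147.6412353515625), 79.50869750976562)
wrist cover_lip 0.18 [ 0.5462 -0.0758 -0.0051] [  0.8503 -43.7769]
wrist red_valve 0.94 [ 0.5605 -0.0291  0.001 ] [7.1197 4.6594]
wrist red_tip 0.92 [0.5657 0.0337 0.068 ] [ 1.719  67.4425]
```

View pics/wrist10.png

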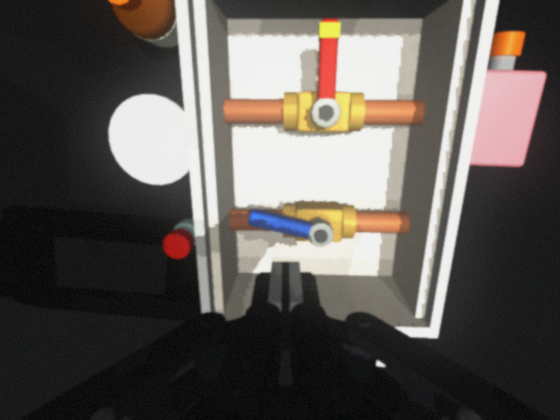

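View pics/side10.png

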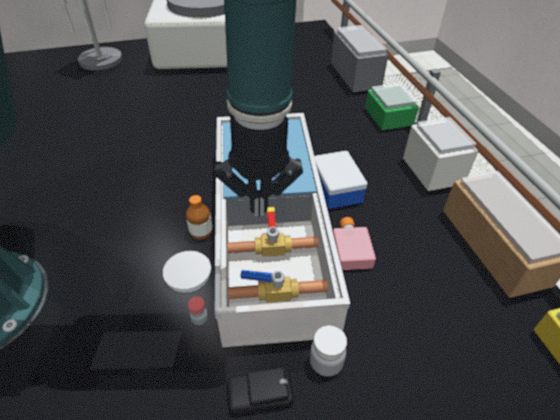

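```bash
python3 - <<'E'
import cv2
a=cv2.imread('pics/scene10.png')[90:260,270:450]; b=cv2.imread('pics/side10.png')[100:220,200:340]
cv2.imwrite('pics/z.png',cv2.hconcat([cv2.resize(a,(400,378)),cv2.resize(b,(400,378))]))
E
```

```text
(no output)
```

View pics/z.png

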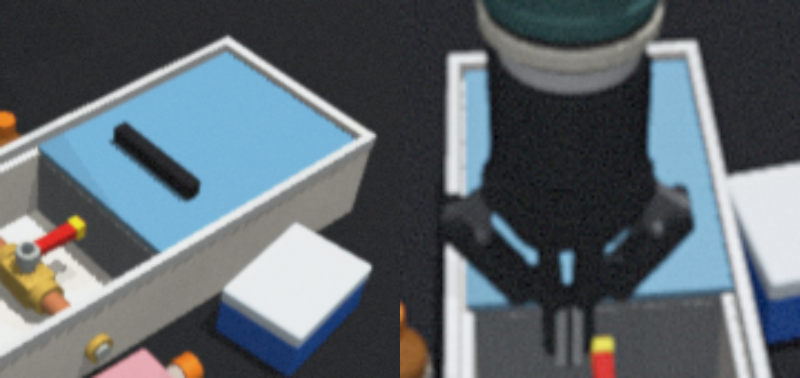

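The enlarged scene view shows the cover lying flush against the far end wall and the red handle pointing across its pipe. The hand is clear of everything, so I'm handing in the job.

```bash
python3 - <<'E'
from h import *
st(); print(workorder.close_job())
E
```

```text
t 15.1 tcp [ 0.513  -0.1021  0.204 ] F [ 0.7981  0.7794 -0.3151] w 0.00016045251364697017 j [-18.8488  16.881   96.4526   0.0265  68.6172  -9.6125]
the job is handed in; nothing more can be done
None
```

I slid the cover along its rails to the far end stop, then pushed the red handle clockwise to its stop with closed fingers. The job was handed in at 15.1 s.

- **Cover:** it came to rest at box-frame y of about 257 mm, against 258 mm at the end stop. The push stalled there at about 20 N, and the scene picture shows it flush with the far end.
- **Red handle:** the tip is 1 to 2 mm sideways of the axis line and 65 to 67 mm along the box's +y, so it reads as fully shut. The push stalled at about 18 N.
- **Blue handle and labware:** the blue tip is within about 3 mm of where it was before. In the last pictures the labware is in its original places by eye; I did not measure each item again.
- **Hand:** it finished about 0.2 m above the bench with the wrist force near zero.

**Disagreements:** the last wrist-camera estimate of the red axis was 7 to 8 mm off the other views. The last cover outlines from the side and wrist cameras were unusable because the arm hid the cover or it was out of view. I relied on the scene camera and the stall forces instead.

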